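# Uncap the gear unit's shafts and scrape its plate clean

### The job

Get the returned gear unit ready for storage: work each red press-on cap off its shaft, twisting it back and forth while pulling gently so that the unit stays seated in its cradle, and put all the caps in the blue bin. Then take the scraper block and, with it and not with the fingers, wipe all the orange chips along the channel off the plate into the black bin, and stand the scraper upright in the middle of its yellow mat again. Leave the carton, jar and scanner alone.

Things in the scene. Friction and masses are not known exactly. Their poses are not given: they have to be found in the camera images.
- channel (a point): Centre of the channel floor on the gear unit: aluminium plate 220 (x) x 250 (y) mm, top 60 mm above the table, on a grey box; its centre is 45 mm from here along +x. The channel is a strip 100 mm wide (x) between two rails 10 mm high, 7 mm thick, along y; open at both ends, the plate edges at y = +125 and -125 mm. +x points across it to the row of shafts, y along it, z up.
- unit (a joint): How far the gear unit has been lifted off its cradle (m), 0 = seated. It sits there by its own weight on two vertical guide rods (it cannot move sideways or turn) and lifts when pulled up with more than about 13 N.
- shaft0 (a point): Foot of vertical shaft 0 of three, on the plate's top face, in a row 110 mm from the channel's centre line and 70 mm apart along y. Each shaft is 22 mm high and 10 mm thick, with three brass spring strips round it (20 to 21 mm over all, up to 19 mm above the plate). Axes as channel.
- shaft1 (a point): Foot of vertical shaft 1 of three, on the plate's top face, in a row 110 mm from the channel's centre line and 70 mm apart along y. Each shaft is 22 mm high and 10 mm thick, with three brass spring strips round it (20 to 21 mm over all, up to 19 mm above the plate). Axes as channel.
- shaft2 (a point): Foot of vertical shaft 2 of three, on the plate's top face, in a row 110 mm from the channel's centre line and 70 mm apart along y. Each shaft is 22 mm high and 10 mm thick, with three brass spring strips round it (20 to 21 mm over all, up to 19 mm above the plate). Axes as channel.
- cap0_mid (a point): Centre of red 12-sided cap 0, 36 mm across, 40 high, 35 g; z its axis. Bore 20 mm wide, 30 deep from below. It stands on the plate, pressed on shaft 0: springs hold it by friction, 20 to 25 N to pull straight off, more than the unit weighs. While it is twisted (either way, no stop) faster than it rises, little pull is needed. Free after rising 20 mm. None if absent.
- cap1_mid (a point): Centre of red 12-sided cap 1, 36 mm across, 40 high, 35 g; z its axis. Bore 20 mm wide, 30 deep from below. It stands on the plate, pressed on shaft 1: springs hold it by friction, 20 to 25 N to pull straight off, more than the unit weighs. While it is twisted (either way, no stop) faster than it rises, little pull is needed. Free after rising 20 mm. None if absent.
- cap2_mid (a point): Centre of red 12-sided cap 2, 36 mm across, 40 high, 35 g; z its axis. Bore 20 mm wide, 30 deep from below. It stands on the plate, pressed on shaft 2: springs hold it by friction, 20 to 25 N to pull straight off, more than the unit weighs. While it is twisted (either way, no stop) faster than it rises, little pull is needed. Free after rising 20 mm. None if absent.
- tote: Fixed blue open bin for the caps, 160 x 150 x 46 mm (x, y, z), walls and floor 4 mm, origin at the centre of its underside on the table. It stands at one end of the channel, its rim 14 mm lower than the plate top and its near wall tucked just under the plate's end (bin centre 195 mm from the channel centre along y).
- waste: Fixed black open bin for the chips, same size and origin as the blue one, at the other end of the channel, centred on it, its near wall likewise tucked under the plate's end, so that what is pushed over the end drops in.
- mat: Fixed yellow mat 85 x 130 x 3 mm (x, y, z) on the table, the scraper's place; origin at the centre of its underside.
- scraper_mid (a point): Centre (40 mm above its sole) of the scraper block, 0.16 kg: a foot 86 x 36 x 22 mm (x, y, z) with a black rubber sole, white above, and on it a green grip 52 x 22 x 58 mm (x, y, z), centred; 80 mm high in all; z up when it stands. Its long side x is the wiping edge.
- chip0_mid (a point): Centre of loose orange plastic chip 0, 18 x 14 x 8 mm, 10 g, lying flat in the channel at the start. None if absent.
- chip1_mid (a point): Centre of loose orange plastic chip 1, 18 x 14 x 8 mm, 10 g, lying flat in the channel at the start. None if absent.
- chip2_mid (a point): Centre of loose orange plastic chip 2, 18 x 14 x 8 mm, 10 g, lying flat in the channel at the start. None if absent.
- chip3_mid (a point): Centre of loose orange plastic chip 3, 18 x 14 x 8 mm, 10 g, lying flat in the channel at the start. None if absent.
- chip4_mid (a point): Centre of loose orange plastic chip 4, 18 x 14 x 8 mm, 10 g, lying flat in the channel at the start. None if absent.
- carton: Bystander: small brown carton 70 x 90 x 50 mm; origin at the centre of its underside.
- grease: Bystander: blue jar 56 mm wide, 110 mm high; origin at the centre of its underside.
- scanner: Bystander: black hand scanner lying flat, 50 x 150 x 32 mm; origin at the centre of its underside.
Not all that is in view belongs to the job. Leave any white look-alike of the part that bears cap0_mid alone.

How it is judged:
By the outcome, as a careful person would: the job done as asked, in the order asked, and still so for the second after the job is handed in, with the robot touching nothing.
Of cap0, cap1, cap2 only 2 to 3 are there at a start; the rules pass over those that are not, and their reading is None.
Of chip0, chip1, chip2, chip3, chip4 only 3 to 5 are there at a start; the rules pass over those that are not, and their reading is None.
At some moment in a run one of scraper may be knocked a few centimetres aside while the robot is not near it.
Once in a run the grip may slacken for a moment while it holds something.
It also fails if it takes over 210 s, if anything falls off the work surface, if the arm or the gripper's body presses on something with over 40 N, if the wrist force passes 120 N, or if a joint passes its speed limit or range.

### The arm

A 6-joint arm with a two-finger parallel gripper is mounted at the origin on the work surface. World frame = base frame: x ahead of the robot, y to its left, z up, the work surface at z = 0. Lengths are in m, angles in rad, forces in N, time in s.
With the tool pointing down it reaches from about 0.35 to 0.85 m from the base axis. Payload 8.1 kg.
Tool frame: the origin (TCP) lies between the finger pads; the fingertips stand 11 mm ahead of it and the grasp point (between the pads) lies 8 mm behind it (robot.tips_ahead is the distance from the TCP to the fingertips, in m); z points along the fingers, y is the line along which they close (so a half turn about z gives the same grasp; the last joint's range is limited). The gripper opens to 93 mm and grips with 3 to 60 N. Pads are 15 mm wide; open, the fingers measure 128 mm over their backs; the gripper's body (75 mm by 188 mm) begins 65 mm behind the grasp point.
Start: joints at [1.178, 0.13, 1.488, -0, 1.523, -0.085], TCP at [0.182, 0.572, 0.198] pointing down, gripper open.
Joint ranges: [-2.96, 2.96], [-0.89, 2.26], [0.02, 2.5], [-1.34, 4.48], [0, 2.73], [-2.66, 2.66]. Speed limits (rad/s): [2.39, 2.39, 2.79, 3.14, 3.14, 3.14].

### API

Orientations are given as a rotation vector (axis times angle).
In Python, from plant import robot gives the robot as it stands. The module is installed in compiled form; this text tells all that it offers.
- The arm moves only by the tool move_arm, never from a script. Its argument "deltas" is one flat list of numbers, 7 for each row, row after row: the shift along the tool's x, y, z in m, then the turn, a rotation vector about the tool's x, y, z in rad, then the opening, from 0 (shut) to 1 (fully open). A call has 1 to 12 rows; each row is the pose to reach, as a shift and turn from the pose commanded when the call began, along the tool's axes at that moment; what a row does not reach only later rows make up. A row lasts 1/8 s, in which the tool goes at most 62.5 mm and 10.7 degrees, less where a joint would pass 70% of its speed; a pose out of reach is approached as far as the arm can. A call with a gripper value outside its range is refused whole. The fingers move at their own pace and stop on an object; "squeeze" is the grip in N (left out, the last holds). Time passes only in rows, so rows that repeat a pose let the fingers close. It gives the time, the measured TCP pose, the force, the opening and the grip force at its end, in the units of the state.
- robot.read_state(): the state, without advancing time (a new reading comes with each control period).
- robot.read_camera(name): name is "scene" or "top" or "wrist"; returns (picture, depth): 480x640x3 uint8, red, green, blue; 480x640 float32, m along the optical axis (not along the pixel's ray), 0 where there is no reading.
- robot.camera_model(name): a dict with "K" (3x3 intrinsics, pixels), "R" (3x3) and "t" (3): a world point X has camera coordinates R X + t; the wrist camera has in their place "tool_from_camera" (4x4, takes a point from camera to tool coordinates, whose origin is the TCP and whose axes are the flange's). Camera axes: x right, y down, z forward; pixel columns grow to the right and rows downward; lengths in m; the calibration is good to about 2 mm. A picture is of the moment at which its call begins: read the wrist's pose just before it. camera_model takes no time and is no camera call.
- robot.close_job(): hands the job in; it is judged then, once.
Trained networks look in the newest picture that a camera, given by its name, has taken for a name from the list of things; names that differ only in an ending like _2 or _b are one class to them, and where a whole thing is asked for, a point or a joint stands for the part that bears it (a point fixed in the world has none). Each returns a list of dicts, best first, with "confidence" (0 to 1); they miss things now and then, are a little off and sometimes report something else, mostly with a low value. They report only what shows in the picture. A call takes as long as a camera call. They do not tell look-alikes from the thing itself.
- robot.recognise(camera, label): "uv" ([column, row] in pixels, amid what is visible of it).
The state is a dict: "t": time; "q": joint angles; "dq": joint speeds; "joint_torque": joint torques, N m; "tool_pos": TCP position; "orientation": TCP orientation; "force": force on the tool from outside, world axes, zero at the start; "wrist_torque": the same for the moment, N m; "opening": finger opening in m; "gripper_force": force on a finger pad.
Only numpy, scipy, OpenCV 4.12 (cv2) and the standard library are available. Lean on these libraries where they do the work, as an engineer would, in place of code of your own. Each camera call takes 0.05 s, during which the arm holds its last target. There are 200 camera calls.

## Working session

There is one attempt and no reset: what is moved stays moved. The work goes in short steps, Python scripts to look and compute and a tool call to move; the robot and the scene stay as the last step left them, time stands still between calls to the robot, and variables do not carry over. Pictures are saved under pics/ and viewed, at most 14 in all, crops included, and the job is handed in when it is done.

Besides the shell and the picture viewer there is one more tool, called after ">>>" in YAML: its name, and indented under it one key for each argument. move_arm: Moves the arm, as the interface text tells. Its arguments: {"type":"object","properties":{"deltas":{"type":"array","items":{"type":"number"}},"squeeze":{"type":"number"}},"required":["deltas"]}

```bash
mkdir -p pics; cat > h.py <<'E'
import numpy as np, cv2
from plant import robot
from scipy.spatial.transform import Rotation as Ro
def cam(name):
    s=robot.read_state(); im,d=robot.read_camera(name); m=robot.camera_model(name)
    K=np.array(m["K"])
    if name=="wrist":
        T=np.eye(4);T[:3,:3]=Ro.from_rotvec(s["orientation"]).as_matrix();T[:3,3]=s["tool_pos"]
        W=T@np.array(m["tool_from_camera"])
    else:
        W=np.eye(4);R=np.array(m["R"]);W[:3,:3]=R.T;W[:3,3]=-R.T@np.array(m["t"])
    v,u=np.mgrid[:480,:640]
    P=np.stack([(u-K[0,2])/K[0,0]*d,(v-K[1,2])/K[1,1]*d,d],-1)
    X=P@W[:3,:3].T+W[:3,3]; X[d==0]=np.nan
    return im,d,X
def save(im,n): cv2.imwrite("pics/"+n,im[...,::-1])
def st():
    s=robot.read_state(); print({k:np.round(s[k],4).tolist() for k in("t","q","tool_pos","orientation","force","opening","gripper_force")})
    print("R\n",Ro.from_rotvec(s["orientation"]).as_matrix().round(3))
E
python3 - <<'E'
from h import *
st()
names="channel shaft0 cap0_mid tote waste mat scraper_mid chip0_mid carton grease scanner".split()
for c in("top","scene"):
    im,d,X=cam(c); save(im,c+"0.png")
    for n in names:
        for r in robot.recognise(c,n):
            u,v=np.round(r["uv"]).astype(int); 
            print(c,n,round(r["confidence"],2),(u,v),X[min(v,479),min(u,639)].round(3))
E
```

```text
{'t': 0.0, 'q': [1.1776, 0.1312, 1.4893, 0.0, 1.523, -0.0854], 'tool_pos': [0.1815, 0.5712, 0.1968], 'orientation': [-0.4815, -3.104, 0.0029], 'force': [-0.6068, -1.3797, -0.5419], 'opening': 0.0928, 'gripper_force': 0.0}
R
 [[-0.953  0.303 -0.001]
 [ 0.303  0.953 -0.002]
 [ 0.    -0.002 -1.   ]]
top channel 0.67 (np.int64(335), np.int64(288)) [0.513 0.007 0.063]
top shaft0 0.87 (np.int64(335), np.int64(284)) [0.52  0.007 0.06 ]
top cap0_mid 0.94 (np.int64(466), np.int64(155)) [ 0.741 -0.228  0.04 ]
top cap0_mid 0.93 (np.int64(430), np.int64(192)) [ 0.676 -0.162  0.043]
top cap0_mid 0.85 (np.int64(333), np.int64(186)) [0.69  0.006 0.04 ]
top cap0_mid 0.79 (np.int64(381), np.int64(248)) [ 0.577 -0.068  0.099]
top cap0_mid 0.58 (np.int64(338), np.int64(286)) [0.516 0.002 0.06 ]
top tote 0.62 (np.int64(452), np.int64(323)) [ 0.447 -0.201  0.006]
top waste 0.62 (np.int64(222), np.int64(301)) [0.493 0.207 0.008]
top scraper_mid 0.64 (np.int64(212), np.int64(221)) [0.628 0.21  0.082]
top scraper_mid 0.41 (np.int64(197), np.int64(222)) [0.636 0.253 0.003]
top carton 0.92 (np.int64(471), np.
[... 822 characters left out ...]
cap0_mid 0.56 (np.int64(304), np.int64(318)) [0.711 0.008 0.039]
scene tote 0.68 (np.int64(220), np.int64(209)) [ 0.43  -0.216  0.003]
scene waste 0.97 (np.int64(438), np.int64(246)) [0.476 0.207 0.004]
scene mat 0.63 (np.int64(465), np.int64(316)) [0.636 0.248 0.003]
scene scraper_mid 0.94 (np.int64(447), np.int64(302)) [0.657 0.213 0.051]
scene scraper_mid 0.56 (np.int64(320), np.int64(236)) [0.547 0.004 0.06 ]
scene carton 0.68 (np.int64(180), np.int64(255)) [ 0.62  -0.216  0.051]
scene grease 0.81 (np.int64(364), np.int64(343)) [0.78  0.101 0.086]
scene scanner 0.75 (np.int64(217), np.int64(345)) [ 0.772 -0.106  0.03 ]
scene scanner 0.41 (np.int64(436), np.int64(249)) [0.482 0.204 0.003]
```

View pics/top0.png

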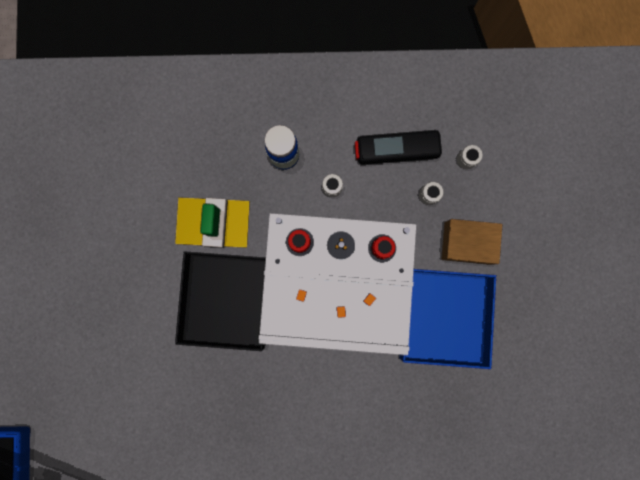

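View pics/scene0.png

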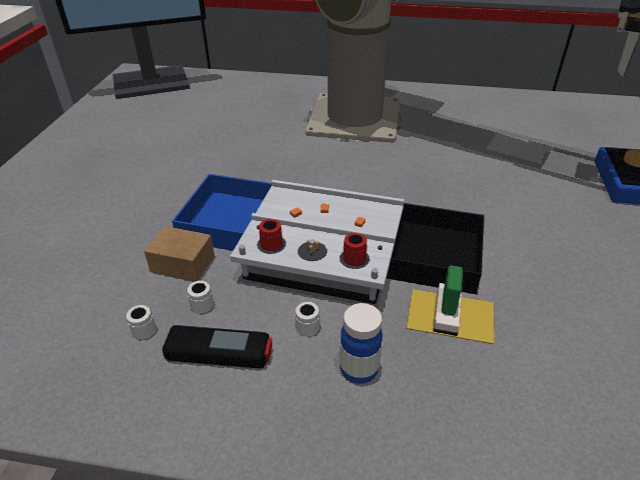

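Two red caps (top view 299,241 and 383,248), middle shaft bare, three chips (302,296), (341,312), (370,299); white look-alikes on the table; scraper stands on the mat (212,222). Now exact positions.

```bash
python3 - <<'E'
from h import *
im,d,X=cam("top"); h=cv2.cvtColor(im,cv2.COLOR_RGB2HSV); H,S,V=[h[...,i].astype(int) for i in range(3)]; Z=X[...,2]
def comp(m,n,mn=15):
    k,l,s,c=cv2.connectedComponentsWithStats(m.astype(np.uint8))
    for i in range(1,k):
        if s[i,4]<mn: continue
        P=X[l==i]; P=P[~np.isnan(P[:,0])]
        if len(P)<5: continue
        (cx,cy),(w,hh),a=cv2.minAreaRect((P[:,:2]*1000).astype(np.float32))
        print(n,s[i,4],"px",c[i].round(),"rect c",round(cx,1),round(cy,1),"size",round(w,1),round(hh,1),"ang",round(a,1),"z",np.percentile(P[:,2],[5,50,95]).round(3))
sat=S>130
comp(((H<6)|(H>174))&sat&(Z>.09)&(V>50),"cap")
comp((H>6)&(H<17)&sat&(V>150)&(Z>.05)&(Z<.08),"chip",8)
comp((H>20)&(H<32)&sat&(Z<.012),"mat")
comp((H>45)&(H<90)&sat&(Z>.07),"grip")
comp((Z>.015)&(Z<.028)&(S<60)&(V>120)&(X[...,1]>.14),"foot")
comp((Z>.054)&(Z<.068)&(X[...,0]>.4)&(X[...,0]<.7)&(abs(X[...,1])<.18),"plate",500)
comp((H>105)&(H<125)&sat&(Z<.06)&(X[...,1]<0)&(X[...,0]>.3)&(X[...,0]<.6),"tote",300)
comp((V<60)&(Z<.06)&(Z>.04)&(X[...,1]>.1)&(X[...,0]>.35)&(X[...,0]<.6),"wasterim",50)
E
```

```text
cap 268 px [298. 240.] rect c 591.9 65.7 size 34.4 34.4 ang 88.2 z [0.097 0.1   0.103]
cap 271 px [383. 247.] rect c 578.9 -72.8 size 33.9 35.6 ang 87.9 z [0.094 0.1   0.103]
chip 74 px [301. 295.] rect c 502.4 63.9 size 12.7 16.3 ang 76.1 z [0.066 0.069 0.071]
chip 75 px [369. 299.] rect c 493.3 -50.1 size 12.5 16.7 ang 48.8 z [0.066 0.069 0.072]
chip 74 px [341. 311.] rect c 473.9 -1.5 size 11.9 15.0 ang 89.1 z [0.066 0.069 0.071]
mat 1172 px [189. 221.] rect c 638.2 266.4 size 49.2 85.4 ang 86.1 z [0.001 0.004 0.007]
mat 1073 px [236. 223.] rect c 632.4 180.9 size 41.0 85.4 ang 85.8 z [0.001 0.004 0.007]
grip 393 px [208. 219.] rect c 631.7 217.6 size 20.8 49.5 ang 83.9 z [0.076 0.083 0.086]
foot 399 px [216. 224.] rect c 633.1 218.3 size 34.7 85.5 ang 84.7 z [0.023 0.025 0.028]
plate 7518 px [340. 248.] rect c 581.5 -3.6 size 250.9 100.1 ang 85.0 z [0.058 0.061 0.064]
plate 8734 px [336. 310.] rect c 475.9 6.4 size 250.3 103.7 ang 84.9 z [0.058 0.061 0.064]
plate 630 px [334. 347.] rect c 416.8 12.0 size 249.5 10.9 ang 84.8 z [0.058 0.061 0.064]
tote 7827 px [452. 319.] rect c 458.1 -188.0 size 150.2 160.2 ang 84.4 z [0.002 0.005 0.046]
wasterim 721 px [207. 303.] rect c 494.7 200.8 size 150.1 160.5 ang 84.8 z [0.042 0.046 0.049]
```

```bash
cat >> h.py <<'E'
def go(x,y,z,ang):
    """delta to TCP (x,y,z mm) pointing down, tool y at world angle ang deg"""
    s=robot.read_state(); R=Ro.from_rotvec(s["orientation"]).as_matrix()
    a=np.radians(ang); ty=np.array([np.cos(a),np.sin(a),0]); tz=np.array([0,0,-1.]); T=np.stack([np.cross(ty,tz),ty,tz],1)
    print("d",(R.T@(np.array([x,y,z])/1000-s["tool_pos"])).round(4),"rot",Ro.from_matrix(R.T@T).as_rotvec().round(4),"q6",s["q"][5].round(2))
C=np.array([475.9,6.4]); A=np.radians(-5.2)
def ch(x,y): return C+np.array([x*np.cos(A)-y*np.sin(A),x*np.sin(A)+y*np.cos(A)])
E
python3 - <<'E'
from h import *
im,d,X=cam("top")
for u,v in((279,220),(406,230),(277,261),(402,270)):
    print(u,v,X[v-4:v+5,u-4:u+5,2].max().round(3), X[v,u].round(3))
go(592,66,180,-5.2)
E
```

```text
279 220 0.078 [0.629 0.099 0.074]
406 230 0.077 [ 0.608 -0.113  0.077]
277 261 nan [0.56  0.104 0.066]
402 270 nan [ 0.541 -0.106  0.066]
d [-0.5442 -0.3578  0.0178] rot [0.     0.     1.3538] q6 -0.09
```

>>> move_arm:
  deltas: [-0.544, -0.358, 0.018, 0, 0, 1.354, 0.7, -0.544, -0.358, 0.018, 0, 0, 1.354, 0.7, -0.544, -0.358, 0.018, 0, 0, 1.354, 0.7, -0.544, -0.358, 0.018, 0, 0, 1.354, 0.7, -0.544, -0.358, 0.018, 0, 0, 1.354, 0.7, -0.544, -0.358, 0.018, 0, 0, 1.354, 0.7, -0.544, -0.358, 0.018, 0, 0, 1.354, 0.7, -0.544, -0.358, 0.018, 0, 0, 1.354, 0.7, -0.544, -0.358, 0.018, 0, 0, 1.354, 0.7, -0.544, -0.358, 0.018, 0, 0, 1.354, 0.7, -0.544, -0.358, 0.018, 0, 0, 1.354, 0.7, -0.544, -0.358, 0.018, 0, 0, 1.354, 0.7]
  squeeze: 40

```text
t: 2.8
tool_pos: [0.5924, 0.0639, 0.1794]
orientation: [-2.323, -2.114, 0.001]
force: [-0.9, 1.0, 0.1]
opening: 0.0653
gripper_force: 0.0
```

```bash
cat >> h.py <<'E'
def caps(X,im,zmin=.09,zmax=.3):
    h=cv2.cvtColor(im,cv2.COLOR_RGB2HSV).astype(int); m=((h[...,0]<6)|(h[...,0]>174))&(h[...,1]>130)&(h[...,2]>50)&(X[...,2]>zmin)&(X[...,2]<zmax)
    k,l,s,c=cv2.connectedComponentsWithStats(m.astype(np.uint8))
    for i in range(1,k):
        if s[i,4]>60:
            P=X[l==i]; r=cv2.minAreaRect((P[:,:2]*1000).astype(np.float32)); print("cap",s[i,4],c[i].round(),np.round(r[0],1),np.round(r[1],1),round(r[2],1),np.percentile(P[:,2],[5,50,95]).round(3))
E
python3 - <<'E'
from h import *
st()
im,d,X=cam("wrist"); save(im,"w1.png"); caps(X,im)
go(592,66,79,-5.2)
E
```

```text
{'t': 2.8, 'q': [0.0216, 0.1286, 1.5238, -0.0002, 1.4897, 0.1157], 'tool_pos': [0.5924, 0.0639, 0.1794], 'orientation': [-2.3233, -2.1145, 0.0009], 'force': [-0.8815, 0.9723, 0.0726], 'opening': 0.0653, 'gripper_force': 0.0}
R
 [[ 0.094  0.996 -0.001]
 [ 0.996 -0.094 -0.   ]
 [-0.    -0.    -1.   ]]
cap 945 [319. 227.] [593.3  68.6] [35.  34.2] 38.3 [0.092 0.101 0.102]
cap 385 [318. 380.] [579.6 -75.4] [25.4 35.1] 84.0 [0.1   0.101 0.102]
d [0.0007 0.0003 0.1005] rot [-0.0007 -0.0002 -0.0019] q6 0.12
```

View pics/w1.png

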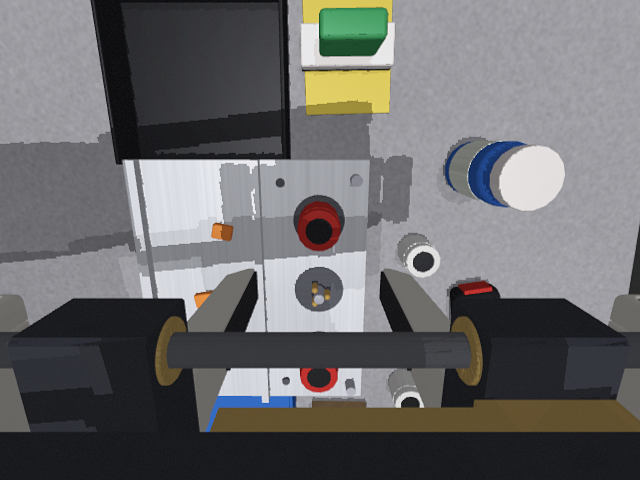

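The near cap sits at pixel (319,227), red, beneath the fingers' axis; white look-alikes are to the right. Descending on it.

>>> move_arm:
  deltas: [0.0015, 0, 0.03, 0, 0, 0, 0.7, 0.0015, 0, 0.06, 0, 0, 0, 0.7, 0.0015, 0, 0.085, 0, 0, 0, 0.7, 0.0015, 0, 0.1, 0, 0, 0, 0.7, 0.0015, 0, 0.1, 0, 0, 0, 0.7, 0.0015, 0, 0.1, 0, 0, 0, 0.3, 0.0015, 0, 0.1, 0, 0, 0, 0.2, 0.0015, 0, 0.1, 0, 0, 0, 0.2, 0.0015, 0, 0.1, 0, 0, 0, 0.2, 0.0015, 0, 0.1, 0, 0, 0, 0.2, 0.0015, 0, 0.1, 0, 0, 0, 0.2, 0.0015, 0, 0.1, 0, 0, 0, 0.2]

```text
t: 4.35
tool_pos: [0.5918, 0.0673, 0.0798]
orientation: [-2.32, -2.118, 0.0]
force: [0.4, -0.4, -0.2]
opening: 0.0184
gripper_force: 0.0
```

```bash
python3 - <<'E'
from h import *
st()
im,d,X=cam("wrist"); a=im
im,d,X=cam("scene"); caps(X,im)
b=cv2.resize(im[150:330,200:440],(640,480)); save(np.hstack([cv2.resize(a,(400,300)),cv2.resize(b,(400,300))]),"w2.png")
E
```

```text
{'t': 4.35, 'q': [0.0272, 0.2031, 1.6273, 0.0, 1.3113, 0.1182], 'tool_pos': [0.5918, 0.0673, 0.0798], 'orientation': [-2.3201, -2.118, 0.0002], 'force': [0.4128, -0.4087, -0.2403], 'opening': 0.0184, 'gripper_force': 0.0}
R
 [[ 0.091  0.996 -0.   ]
 [ 0.996 -0.091 -0.   ]
 [-0.    -0.    -1.   ]]
cap 229 [269. 228.] [580.3 -72. ] [36.3 33.4] 12.7 [0.092 0.099 0.101]
cap 168 [355. 245.] [597.4  67.5] [28.1 34.5] 16.4 [0.091 0.098 0.101]
```

View pics/w2.png

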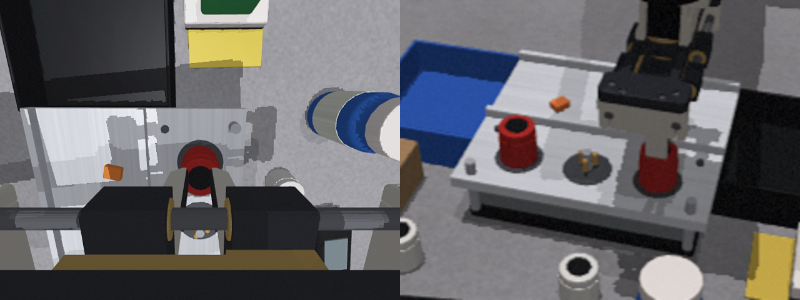

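```bash
python3 - <<'E'
from h import *
m=robot.camera_model("wrist"); T=np.array(m["tool_from_camera"]); K=np.array(m["K"]); print(T.round(3))
for z in(-.03,-.02,-.008,.011):
    p=np.linalg.inv(T)@[0,0,z,1]; print(z,(K@p[:3]/p[2])[:2].round())
im,d,X=cam("wrist"); st()
for v in range(230,330,10): print(v,[(X[v,u]*1000).round().tolist()+im[v,u].tolist() for u in(270,285,300,320,340,355)])
E
```

```text
[[ 0.    -0.964 -0.264  0.074]
 [ 1.     0.     0.     0.   ]
 [-0.    -0.264  0.964 -0.188]
 [ 0.     0.     0.     1.   ]]
-0.03 [318. 292.]
-0.02 [318. 284.]
-0.008 [318. 276.]
0.011 [318. 264.]
{'t': 4.5, 'q': [0.0272, 0.203, 1.6273, -0.0, 1.3114, 0.1182], 'tool_pos': [0.5918, 0.0673, 0.0798], 'orientation': [-2.3202, -2.118, 0.0001], 'force': [-0.4821, -0.4868, 0.4387], 'opening': 0.0184, 'gripper_force': 0.0}
R
 [[ 0.091  0.996 -0.   ]
 [ 0.996 -0.091 -0.   ]
 [-0.    -0.    -1.   ]]
230 [[563.0, 90.0, 61.0, 131, 133, 139], [573.0, 89.0, 60.0, 133, 134, 140], [582.0, 88.0, 61.0, 45, 46, 50], [595.0, 87.0, 62.0, 49, 49, 54], [608.0, 86.0, 63.0, 44, 46, 50], [617.0, 85.0, 61.0, 157, 159, 165]]
240 [[562.0, 83.0, 60.0, 133, 136, 141], [572.0, 83.0, 61.0, 131, 133, 139], [582.0, 82.0, 61.0, 60, 47, 50], [595.0, 86.0, 78.0, 100, 25, 23], [607.0, 79.0, 61.0, 50, 51, 54], [617.0, 79.0, 62.0, 129, 131, 136]]
250 [[562.0, 77.0, 61.0, 133, 135, 141], [571.0, 76.0, 61.0, 44, 45, 50], [583.0, 83.0, 85.0, 97, 24, 21], [595.0, 85.0, 94.0, 99, 24, 21], [606.0, 81.0, 85.0, 97, 24, 20], [616.0,
[... 845 characters left out ...]
23, 26], [609.0, 76.0, 129.0, 112, 112, 107]]
300 [[583.0, 104.0, 191.0, 29, 27, 32], [579.0, 78.0, 138.0, 112, 111, 107], [583.0, 65.0, 113.0, 34, 28, 27], [592.0, 59.0, 102.0, 14, 15, 19], [602.0, 74.0, 134.0, 24, 23, 24], [608.0, 75.0, 138.0, 111, 110, 106]]
310 [[584.0, 104.0, 197.0, 25, 28, 29], [580.0, 78.0, 147.0, 112, 112, 108], [576.0, 32.0, 60.0, 113, 115, 121], [592.0, 53.0, 102.0, 112, 28, 26], [602.0, 71.0, 137.0, 22, 23, 23], [607.0, 75.0, 146.0, 112, 111, 107]]
320 [[585.0, 104.0, 200.0, 54, 48, 36], [581.0, 78.0, 155.0, 113, 111, 108], [576.0, 25.0, 60.0, 208, 210, 217], [589.0, 24.0, 61.0, 205, 208, 214], [601.0, 66.0, 137.0, 17, 14, 20], [607.0, 76.0, 155.0, 113, 112, 108]]
```

```bash
python3 - <<'E'
from h import *
print(robot.tips_ahead)
m=robot.camera_model("wrist"); T=np.array(m["tool_from_camera"])
# reuse current view: points of the fingers in tool coords
s=robot.read_state(); im,d,X=cam("wrist"); R=Ro.from_rotvec(s["orientation"]).as_matrix()
Y=(X-s["tool_pos"])@R*1000
m=(abs(Y[...,1])<40)&(abs(Y[...,0])<30)&(Y[...,2]<0)&(X[...,2]>.104)
for z in range(-60,0,4):
    q=Y[m&(Y[...,2]>=z)&(Y[...,2]<z+4)]
    if len(q): print(z,len(q),"x",q[:,0].min().round(),q[:,0].max().round(),"y",np.percentile(q[:,1],[0,25,50,75,100]).round())
E
```

```text
0.011
-60 250 x -6.0 10.0 y [-24. -12.  10.  14.  24.]
-56 326 x 1.0 10.0 y [-25. -16.  10.  17.  25.]
-52 311 x -8.0 10.0 y [-24. -14.  10.  16.  25.]
-48 248 x -5.0 10.0 y [-24. -16.  -9.  16.  24.]
-44 269 x -7.0 10.0 y [-23. -14.  10.  15.  24.]
-40 223 x 3.0 10.0 y [-23. -16.  -9.  16.  24.]
-36 215 x -7.0 10.0 y [-23. -14.  10.  16.  24.]
-32 195 x -1.0 10.0 y [-23. -14.  -9.  15.  24.]
-28 110 x -7.0 10.0 y [-20. -14.  -9.  14.  21.]
```

>>> move_arm:
  deltas: [0, 0, 0, 0, 0, 0, 0.7, 0, 0, 0, 0, 0, 0, 0.7, 0, 0, 0, 0, 0, 0, 0.7, 0, 0, 0, 0, 0, 0, 0.7, 0, 0, -0.04, 0, 0, 0, 0.7, 0, 0, -0.04, 0, 0, 0, 0.7, 0, 0, -0.04, 0, 0, 0, 0.7]

```text
t: 5.42
tool_pos: [0.5919, 0.0673, 0.1197]
orientation: [2.32, 2.118, 0.0]
force: [0.7, -0.8, -0.7]
opening: 0.0651
gripper_force: 0.0
```

```bash
python3 - <<'E'
from h import *
st()
s=robot.read_state(); im,d,X=cam("wrist"); R=Ro.from_rotvec(s["orientation"]).as_matrix()
Y=(X-s["tool_pos"])@R*1000
m=(abs(Y[...,1])<60)&(abs(Y[...,1])>20)&(abs(Y[...,0])<12)&(X[...,2]>.084)
for z in range(-60,16,4):
    q=Y[m&(Y[...,2]>=z)&(Y[...,2]<z+4)]
    if len(q): print(z,len(q),"x",q[:,0].min().round(),q[:,0].max().round(),"y",np.percentile(q[:,1],[0,25,50,75,100]).round())
caps(X,im)
save(im[150:450,120:520],"w3.png")
E
```

```text
{'t': 5.425, 'q': [0.0272, 0.1669, 1.5922, 0.0, 1.3823, 0.1182], 'tool_pos': [0.5919, 0.0673, 0.1197], 'orientation': [2.3201, 2.118, 0.0003], 'force': [0.7279, -0.8366, -0.6674], 'opening': 0.0651, 'gripper_force': 0.0}
R
 [[ 0.091  0.996  0.   ]
 [ 0.996 -0.091  0.   ]
 [ 0.     0.    -1.   ]]
-60 471 x -6.0 10.0 y [-48. -36.  33.  38.  49.]
-56 435 x -7.0 10.0 y [-47. -37. -32.  36.  48.]
-52 399 x -7.0 10.0 y [-47. -35.  33.  36.  48.]
-48 360 x -8.0 10.0 y [-47. -35.  33.  36.  48.]
-44 323 x -7.0 10.0 y [-47. -35.  33.  36.  47.]
-40 327 x -7.0 10.0 y [-46. -35.  33.  36.  47.]
-36 277 x -7.0 10.0 y [-46. -35. -32.  35.  47.]
-32 262 x -7.0 10.0 y [-46. -35.   0.  35.  46.]
-28 195 x -7.0 10.0 y [-44. -34. -32.  34.  44.]
-24 83 x -7.0 10.0 y [-39. -32.  33.  33.  39.]
cap 1505 [320. 254.] [593.1  68.4] [34.6 34.5] 46.4 [0.091 0.101 0.102]
```

View pics/w3.png

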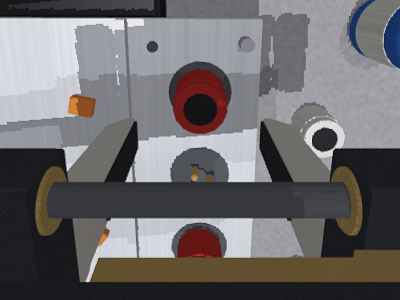

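The fingertips show at about tool z = −22 mm, i.e. 33 mm shorter than stated; the closed fingers were just above the cap's top. I descend accordingly, watching the force.

>>> move_arm:
  deltas: [0.0, 0.0005, 0.025, 0, 0, 0, 0.7, 0.0, 0.0005, 0.05, 0, 0, 0, 0.7, 0.0, 0.0005, 0.055, 0, 0, 0, 0.7, 0.0, 0.0005, 0.058, 0, 0, 0, 0.7, 0.0, 0.0005, 0.058, 0, 0, 0, 0.7]

```text
t: 6.1
tool_pos: [0.5928, 0.0673, 0.0625]
orientation: [2.32, 2.118, 0.001]
force: [-0.3, 0.6, 1.0]
opening: 0.065
gripper_force: 0.0
```

```bash
python3 - <<'E'
from h import *
st()
im,d,X=cam("scene"); save(cv2.resize(im[130:310,220:460],(800,600)),"s3.png")
E
```

```text
{'t': 6.1, 'q': [0.0271, 0.2225, 1.6385, -0.0, 1.2798, 0.1181], 'tool_pos': [0.5928, 0.0673, 0.0625], 'orientation': [2.3198, 2.1177, 0.001], 'force': [-0.3137, 0.5817, 1.0438], 'opening': 0.065, 'gripper_force': 0.0}
R
 [[ 0.091  0.996  0.001]
 [ 0.996 -0.091 -0.   ]
 [ 0.     0.001 -1.   ]]
```

View pics/s3.png

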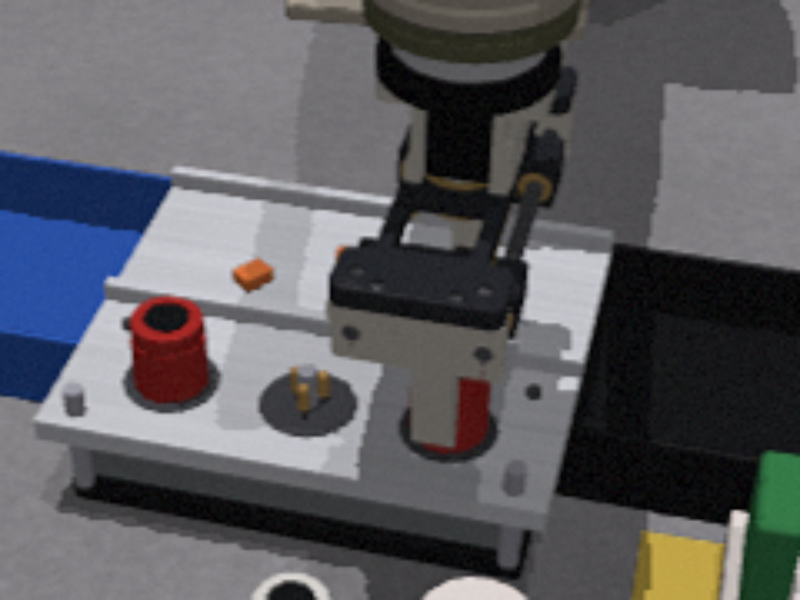

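```bash
python3 - <<'E'
from h import *
im,d,X=cam("scene")
for v in range(236,272,3):
    print(v,[(X[v,u]*1000).round().tolist()+[int(im[v,u,0])-int(im[v,u,1])] for u in (342,346,350,354,358,362,366)])
E
```

```text
236 [[679.0, 57.0, 176.0, 3], [677.0, 62.0, 175.0, 3], [679.0, 67.0, 177.0, 2], [680.0, 73.0, 179.0, 4], [678.0, 78.0, 178.0, 4], [679.0, 83.0, 180.0, 1], [681.0, 88.0, 182.0, 0]]
239 [[677.0, 56.0, 169.0, 2], [679.0, 62.0, 171.0, 5], [679.0, 67.0, 173.0, 3], [680.0, 73.0, 174.0, 4], [680.0, 78.0, 174.0, 3], [680.0, 83.0, 176.0, 3], [680.0, 89.0, 176.0, 4]]
242 [[557.0, 43.0, 61.0, 0], [641.0, 58.0, 134.0, 2], [641.0, 64.0, 135.0, 3], [643.0, 70.0, 137.0, 2], [679.0, 78.0, 168.0, 2], [679.0, 84.0, 169.0, 2], [682.0, 89.0, 172.0, 4]]
245 [[563.0, 43.0, 59.0, 1], [640.0, 58.0, 127.0, 2], [643.0, 64.0, 130.0, 3], [642.0, 70.0, 130.0, 2], [607.0, 73.0, 101.0, 59], [603.0, 79.0, 98.0, 67], [592.0, 84.0, 90.0, 54]]
248 [[571.0, 45.0, 60.0, 9], [640.0, 58.0, 121.0, 4], [640.0, 64.0, 122.0, 3], [640.0, 70.0, 123.0, 4], [607.0, 73.0, 95.0, 67], [603.0, 79.0, 92.0, 60], [593.0, 85.0, 84.0, 38]]
251 [[577.0, 45.0, 58.0, 7], [640.0, 58.0, 115.0, 1], [640.0, 64.0, 116.0, 2], [642.0, 70.0, 119.0, 3], [608.0, 74.0, 90.0, 61], [605.0, 80.0, 88.0, 61], [571.0, 84.0, 58.0, 24]]
254 [[587.0, 47.0, 61.0
[... 340 characters left out ...]
[598.0, 48.0, 58.0, -3], [639.0, 59.0, 97.0, 3], [640.0, 65.0, 98.0, 3], [640.0, 71.0, 99.0, 3], [607.0, 74.0, 70.0, 65], [603.0, 80.0, 67.0, 57], [596.0, 86.0, 62.0, -1]]
263 [[608.0, 49.0, 60.0, -1], [606.0, 56.0, 60.0, 17], [610.0, 62.0, 65.0, 32], [638.0, 71.0, 91.0, -1], [609.0, 75.0, 65.0, 67], [601.0, 80.0, 59.0, 55], [600.0, 87.0, 59.0, 0]]
266 [[613.0, 50.0, 59.0, 3], [613.0, 56.0, 60.0, 2], [612.0, 63.0, 60.0, 2], [611.0, 69.0, 60.0, 7], [609.0, 75.0, 59.0, 2], [611.0, 81.0, 61.0, -1], [606.0, 87.0, 58.0, -2]]
269 [[620.0, 51.0, 59.0, -1], [620.0, 57.0, 60.0, 0], [617.0, 63.0, 58.0, 0], [618.0, 70.0, 60.0, 0], [615.0, 76.0, 58.0, 0], [616.0, 82.0, 60.0, -3], [615.0, 88.0, 60.0, 0]]
```

Fingers measured by the scene camera: y 56–73 mm, tips at z≈85–90 mm — confirms the offset. Go 14 mm lower and grip.

>>> move_arm:
  deltas: [0, 0, 0.008, 0, 0, 0, 0.7, 0, 0, 0.0135, 0, 0, 0, 0.7, 0, 0, 0.0135, 0, 0, 0, 0.3, 0, 0, 0.0135, 0, 0, 0, 0.2, 0, 0, 0.0135, 0, 0, 0, 0.2, 0, 0, 0.0135, 0, 0, 0, 0.2, 0, 0, 0.0135, 0, 0, 0, 0.2, 0, 0, 0.0135, 0, 0, 0, 0.2]
  squeeze: 40

```text
t: 7.2
tool_pos: [0.5928, 0.0673, 0.0486]
orientation: [2.32, 2.118, 0.001]
force: [2.5, 0.5, -0.4]
opening: 0.0361
gripper_force: 40.0
```

>>> move_arm:
  deltas: [0, 0, 0, 0, 0, 0.17, 0.2, 0, 0, 0, 0, 0, 0.34, 0.2, 0, 0, -0.0005, 0, 0, 0.51, 0.2, 0, 0, -0.001, 0, 0, 0.68, 0.2, 0, 0, -0.0015, 0, 0, 0.85, 0.2, 0, 0, -0.002, 0, 0, 1.02, 0.2, 0, 0, -0.0025, 0, 0, 1.19, 0.2, 0, 0, -0.003, 0, 0, 1.36, 0.2, 0, 0, -0.0035, 0, 0, 1.53, 0.2, 0, 0, -0.004, 0, 0, 1.7, 0.2, 0, 0, -0.0045, 0, 0, 1.87, 0.2, 0, 0, -0.005, 0, 0, 2.04, 0.2]

```text
t: 8.7
tool_pos: [0.5921, 0.0669, 0.0525]
orientation: [3.016, -0.877, -0.001]
force: [5.1, -1.5, -5.9]
opening: 0.036
gripper_force: 40.0
```

```bash
python3 -c "
from h import *
st(); print(robot.read_state()['wrist_torque'])"
```

```text
{'t': 8.7, 'q': [0.0269, 0.2331, 1.6457, -0.0005, 1.2634, 2.1635], 'tool_pos': [0.5921, 0.0669, 0.0525], 'orientation': [3.0161, -0.8766, -0.0008], 'force': [5.1143, -1.5307, -5.9336], 'opening': 0.036, 'gripper_force': 39.991}
R
 [[ 0.844 -0.536 -0.001]
 [-0.536 -0.844 -0.   ]
 [-0.     0.001 -1.   ]]
[-0.13824772 -0.57701854  0.0510848 ]
```

>>> move_arm:
  deltas: [0, 0, 0, 0, 0, -0.17, 0.2, 0, 0, -0.0003, 0, 0, -0.34, 0.2, 0, 0, -0.0009, 0, 0, -0.51, 0.2, 0, 0, -0.0015, 0, 0, -0.68, 0.2, 0, 0, -0.0021, 0, 0, -0.85, 0.2, 0, 0, -0.0027, 0, 0, -1.02, 0.2, 0, 0, -0.0033, 0, 0, -1.19, 0.2, 0, 0, -0.0039, 0, 0, -1.36, 0.2, 0, 0, -0.0045, 0, 0, -1.53, 0.2, 0, 0, -0.0051, 0, 0, -1.7, 0.2, 0, 0, -0.0057, 0, 0, -1.87, 0.2, 0, 0, -0.0063, 0, 0, -2.04, 0.2]

```text
t: 10.2
tool_pos: [0.5922, 0.0673, 0.0588]
orientation: [-2.314, -2.124, 0.0]
force: [4.2, 0.4, -7.0]
opening: 0.0358
gripper_force: 40.0
```

>>> move_arm:
  deltas: [0, 0, 0, 0, 0, 0.17, 0.2, 0, 0, -0.0003, 0, 0, 0.34, 0.2, 0, 0, -0.0009, 0, 0, 0.51, 0.2, 0, 0, -0.0015, 0, 0, 0.68, 0.2, 0, 0, -0.0021, 0, 0, 0.85, 0.2, 0, 0, -0.0027, 0, 0, 1.02, 0.2, 0, 0, -0.0033, 0, 0, 1.19, 0.2, 0, 0, -0.0039, 0, 0, 1.36, 0.2, 0, 0, -0.0045, 0, 0, 1.53, 0.2, 0, 0, -0.0051, 0, 0, 1.7, 0.2, 0, 0, -0.0057, 0, 0, 1.87, 0.2, 0, 0, -0.0063, 0, 0, 2.04, 0.2]

```text
t: 11.7
tool_pos: [0.5925, 0.0672, 0.0662]
orientation: [-3.017, 0.877, -0.0]
force: [2.0, 0.5, 0.7]
opening: 0.0357
gripper_force: 40.0
```

>>> move_arm:
  deltas: [0, 0, 0, 0, 0, -0.17, 0.2, 0, 0, -0.0003, 0, 0, -0.34, 0.2, 0, 0, -0.0009, 0, 0, -0.51, 0.2, 0, 0, -0.0015, 0, 0, -0.68, 0.2, 0, 0, -0.0021, 0, 0, -0.85, 0.2, 0, 0, -0.0027, 0, 0, -1.02, 0.2, 0, 0, -0.0033, 0, 0, -1.19, 0.2, 0, 0, -0.0039, 0, 0, -1.36, 0.2, 0, 0, -0.0045, 0, 0, -1.53, 0.2, 0, 0, -0.0051, 0, 0, -1.7, 0.2, 0, 0, -0.0057, 0, 0, -1.87, 0.2, 0, 0, -0.0063, 0, 0, -2.04, 0.2]

```text
t: 13.2
tool_pos: [0.5919, 0.0673, 0.072]
orientation: [-2.314, -2.124, 0.001]
force: [-0.8, -0.2, -0.8]
opening: 0.0356
gripper_force: 40.0
```

```bash
python3 -c "
from h import *
st()
im,d,X=cam('scene'); caps(X,im)
im,d,X=cam('top'); print(np.nanmedian(X[262:274,340:380,2]), np.nanmedian(X[320:335,290:380,2]))"
```

```text
{'t': 13.2, 'q': [0.0271, 0.212, 1.6321, 0.0, 1.2986, 0.1125], 'tool_pos': [0.5919, 0.0673, 0.072], 'orientation': [-2.3136, -2.1242, 0.0013], 'force': [-0.8018, -0.216, -0.8224], 'opening': 0.0356, 'gripper_force': 39.9976}
R
 [[ 0.085  0.996 -0.001]
 [ 0.996 -0.085 -0.   ]
 [-0.    -0.001 -1.   ]]
cap 232 [270. 228.] [580.3 -72.6] [35.8 33.7] 24.7 [0.091 0.099 0.101]
cap 73 [363. 243.] [600.8  81. ] [ 4.3 17.1] 53.8 [0.091 0.102 0.113]
0.06260176522786987 0.061754197690109924
```

>>> move_arm:
  deltas: [0, 0, -0.03, 0, 0, 0, 0.2, 0, 0, -0.06, 0, 0, 0, 0.2, 0, 0, -0.06, 0, 0, 0, 0.2, 0, 0, -0.06, 0, 0, 0, 0.2]

```text
t: 13.8
tool_pos: [0.5918, 0.0673, 0.1313]
orientation: [-2.322, -2.115, 0.001]
force: [-0.6, -0.2, -0.7]
opening: 0.0359
gripper_force: 40.0
```

```bash
python3 -c "
from h import *
st()
im,d,X=cam('scene'); caps(X,im)
im,d,X=cam('top'); caps(X,im)
p=ch(0,-225);print(p); go(*p,131,-5.2)"
```

```text
{'t': 13.8, 'q': [0.0271, 0.1592, 1.5792, -0.0, 1.4044, 0.1202], 'tool_pos': [0.5918, 0.0673, 0.1313], 'orientation': [-2.3218, -2.1152, 0.0014], 'force': [-0.6192, -0.1776, -0.6573], 'opening': 0.0359, 'gripper_force': 39.9999}
R
 [[ 0.093  0.996 -0.001]
 [ 0.996 -0.093 -0.   ]
 [-0.    -0.001 -1.   ]]
cap 169 [363. 213.] [602.8  73.5] [12.1 32.8] 31.6 [0.144 0.159 0.178]
cap 234 [269. 228.] [581.  -71.9] [35.8 33.5] 3.3 [0.091 0.099 0.101]
cap 271 [383. 247.] [578.9 -72.8] [34.  35.7] 87.0 [0.094 0.101 0.103]
[ 455.50766946 -217.67398969]
d [-2.962e-01 -1.089e-01 -1.000e-04] rot [-0.0027  0.0003 -0.0015] q6 0.12
```

Cap came off and is held. Carry to the blue bin.

>>> move_arm:
  deltas: [-0.06, -0.022, 0, 0, 0, 0, 0.2, -0.12, -0.044, 0, 0, 0, 0, 0.2, -0.18, -0.066, 0, 0, 0, 0, 0.2, -0.24, -0.088, 0, 0, 0, 0, 0.2, -0.296, -0.109, 0, 0, 0, 0, 0.2, -0.296, -0.109, 0.05, 0, 0, 0, 0.2, -0.296, -0.109, 0.1, 0, 0, 0, 0.2, -0.296, -0.109, 0.125, 0, 0, 0, 0.2, -0.296, -0.109, 0.132, 0, 0, 0, 0.2, -0.296, -0.109, 0.132, 0, 0, 0, 0.2, -0.296, -0.109, 0.132, 0, 0, 0, 0.2]

```text
t: 15.28
tool_pos: [0.4581, -0.2182, 0.0017]
orientation: [2.319, 2.117, 0.001]
force: [1.0, -0.7, -1.0]
opening: 0.0359
gripper_force: 40.0
```

```bash
python3 -c "
from h import *
st()"
```

```text
{'t': 15.275, 'q': [-0.5456, 0.0713, 1.9288, 0.0, 1.1392, -0.4546], 'tool_pos': [0.4581, -0.2182, 0.0017], 'orientation': [2.3185, 2.1166, 0.001], 'force': [1.0014, -0.6677, -0.978], 'opening': 0.0359, 'gripper_force': 39.9998}
R
 [[ 0.091  0.996  0.002]
 [ 0.996 -0.091 -0.001]
 [-0.001  0.002 -1.   ]]
```

>>> move_arm:
  deltas: [0, 0, 0.006, 0, 0, 0, 0.2, 0, 0, 0.006, 0, 0, 0, 0.2, 0, 0, 0.006, 0, 0, 0, 0.55, 0, 0, 0.006, 0, 0, 0, 0.55, 0, 0, 0.006, 0, 0, 0, 0.55, 0, 0, -0.05, 0, 0, 0, 0.55, 0, 0, -0.11, 0, 0, 0, 0.55, 0, 0, -0.13, 0, 0, 0, 0.7, 0, 0, -0.13, 0, 0, 0, 0.7]

```text
t: 16.4
tool_pos: [0.4584, -0.2185, 0.1325]
orientation: [2.317, 2.115, 0.002]
force: [-0.8, -0.2, 0.3]
opening: 0.0643
gripper_force: 0.0
```

```bash
python3 -c "
from h import *
st()
im,d,X=cam('top'); caps(X,im,.01); save(im,'t4.png')
go(579.5,-72.8,126,-5.2)"
```

```text
{'t': 16.4, 'q': [-0.5458, -0.0852, 1.8274, 0.0, 1.3948, -0.4548], 'tool_pos': [0.4584, -0.2185, 0.1325], 'orientation': [2.317, 2.1152, 0.002], 'force': [-0.7968, -0.1538, 0.264], 'opening': 0.0643, 'gripper_force': 0.0}
R
 [[ 0.091  0.996  0.004]
 [ 0.996 -0.091 -0.002]
 [-0.002  0.004 -1.   ]]
cap 68 [357. 149.] [758.7 -37.8] [32.9  6.1] 2.9 [0.018 0.026 0.029]
cap 306 [383. 247.] [579.  -72.2] [34.4 35.5] 88.4 [0.075 0.1   0.103]
cap 217 [464. 318.] [ 457.3 -217.4] [33.7 32.1] 77.5 [0.031 0.044 0.047]
d [0.1555 0.1086 0.0044] rot [ 0.001   0.0005 -0.0003] q6 -0.45
```

View pics/t4.png

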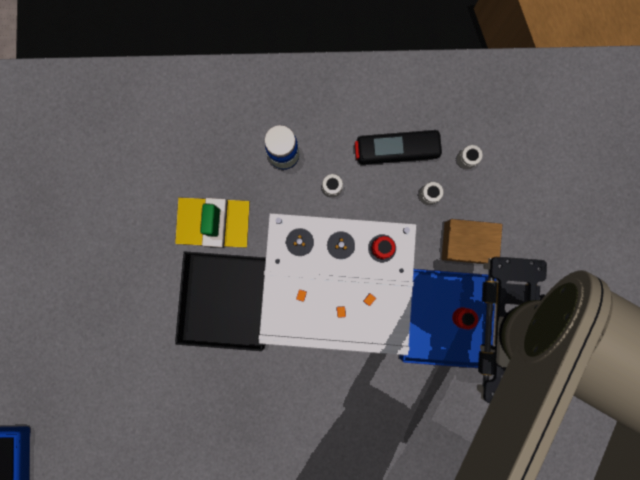

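Cap stands in the blue bin (464,318). Now cap at (383,248).

>>> move_arm:
  deltas: [0.04, 0.028, 0, 0, 0, 0, 0.7, 0.08, 0.056, 0, 0, 0, 0, 0.7, 0.12, 0.084, 0, 0, 0, 0, 0.7, 0.156, 0.109, 0, 0, 0, 0, 0.7, 0.156, 0.109, 0, 0, 0, 0, 0.7, 0.156, 0.109, 0.03, 0, 0, 0, 0.7, 0.156, 0.109, 0.03, 0, 0, 0, 0.7]

```text
t: 17.32
tool_pos: [0.5759, -0.072, 0.0957]
orientation: [-2.316, -2.113, 0.008]
force: [-0.8, 0.1, -0.4]
opening: 0.0654
gripper_force: 0.0
```

```bash
python3 -c "
from h import *
st()
im,d,X=cam('wrist'); caps(X,im)
go(579.5,-72.5,48.5,-5.2)"
```

```text
{'t': 17.325, 'q': [-0.2125, 0.1566, 1.6492, -0.0003, 1.344, -0.1211], 'tool_pos': [0.5759, -0.072, 0.0957], 'orientation': [-2.3157, -2.1133, 0.0079], 'force': [-0.8382, 0.0884, -0.4461], 'opening': 0.0654, 'gripper_force': 0.0}
R
 [[ 0.091  0.996 -0.008]
 [ 0.996 -0.091  0.001]
 [ 0.001 -0.008 -1.   ]]
cap 1881 [325. 266.] [580.1 -71. ] [34.8 34.8] 40.3 [0.091 0.101 0.102]
d [0.     0.0026 0.0492] rot [-0.0054 -0.0004 -0.0009] q6 -0.12
```

>>> move_arm:
  deltas: [0, 0.0025, 0.02, 0, 0, 0, 0.7, 0, 0.0025, 0.04, 0, 0, 0, 0.7, 0, 0.0025, 0.047, 0, 0, 0, 0.7, 0, 0.0025, 0.047, 0, 0, 0, 0.7, 0, 0.0025, 0.047, 0, 0, 0, 0.3, 0, 0.0025, 0.047, 0, 0, 0, 0.2, 0, 0.0025, 0.047, 0, 0, 0, 0.2, 0, 0.0025, 0.047, 0, 0, 0, 0.2, 0, 0.0025, 0.047, 0, 0, 0, 0.2, 0, 0.0025, 0.047, 0, 0, 0, 0.2]

```text
t: 18.62
tool_pos: [0.58, -0.0722, 0.0534]
orientation: [-2.318, -2.116, 0.005]
force: [-11.4, 0.4, 9.9]
opening: 0.0356
gripper_force: 40.0
```

>>> move_arm:
  deltas: [0, -0.001, 0, 0, 0, 0.17, 0.2, 0, -0.001, 0, 0, 0, 0.34, 0.2, 0, -0.001, -0.0005, 0, 0, 0.51, 0.2, 0, -0.001, -0.001, 0, 0, 0.68, 0.2, 0, -0.001, -0.0015, 0, 0, 0.85, 0.2, 0, -0.001, -0.002, 0, 0, 1.02, 0.2, 0, -0.001, -0.0025, 0, 0, 1.19, 0.2, 0, -0.001, -0.003, 0, 0, 1.36, 0.2, 0, -0.001, -0.0035, 0, 0, 1.53, 0.2, 0, -0.001, -0.004, 0, 0, 1.7, 0.2, 0, -0.001, -0.0045, 0, 0, 1.87, 0.2, 0, -0.001, -0.005, 0, 0, 2.04, 0.2]

```text
t: 20.12
tool_pos: [0.58, -0.0723, 0.0569]
orientation: [3.016, -0.877, -0.004]
force: [0.2, -1.6, -7.3]
opening: 0.0361
gripper_force: 40.0
```

```bash
python3 -c "
from h import *
st(); go(580,-72.2,60,0)"
```

```text
{'t': 20.125, 'q': [-0.2114, 0.2009, 1.6743, -0.0004, 1.2688, 1.9252], 'tool_pos': [0.58, -0.0723, 0.0569], 'orientation': [3.0162, -0.8766, -0.0037], 'force': [0.1736, -1.6414, -7.3111], 'opening': 0.0361, 'gripper_force': 39.9767}
R
 [[ 0.844 -0.536 -0.002]
 [-0.536 -0.844  0.   ]
 [-0.002  0.001 -1.   ]]
d [-0.     -0.0001 -0.0031] rot [-1.5000e-03  2.5000e-03 -2.1365e+00] q6 1.93
```

Good, same pattern.

>>> move_arm:
  deltas: [0, 0, 0, 0, 0, -0.17, 0.2, 0, 0, -0.0003, 0, 0, -0.34, 0.2, 0, 0, -0.0009, 0, 0, -0.51, 0.2, 0, 0, -0.0015, 0, 0, -0.68, 0.2, 0, 0, -0.0021, 0, 0, -0.85, 0.2, 0, 0, -0.0027, 0, 0, -1.02, 0.2, 0, 0, -0.0033, 0, 0, -1.19, 0.2, 0, 0, -0.0039, 0, 0, -1.36, 0.2, 0, 0, -0.0045, 0, 0, -1.53, 0.2, 0, 0, -0.0051, 0, 0, -1.7, 0.2, 0, 0, -0.0057, 0, 0, -1.87, 0.2, 0, 0, -0.0063, 0, 0, -2.04, 0.2]

```text
t: 21.62
tool_pos: [0.5796, -0.0721, 0.0629]
orientation: [-2.312, -2.123, 0.003]
force: [-0.4, -0.8, -6.6]
opening: 0.0359
gripper_force: 40.0
```

>>> move_arm:
  deltas: [0, 0, 0, 0, 0, 0.17, 0.2, 0, 0, -0.0003, 0, 0, 0.34, 0.2, 0, 0, -0.0009, 0, 0, 0.51, 0.2, 0, 0, -0.0015, 0, 0, 0.68, 0.2, 0, 0, -0.0021, 0, 0, 0.85, 0.2, 0, 0, -0.0027, 0, 0, 1.02, 0.2, 0, 0, -0.0033, 0, 0, 1.19, 0.2, 0, 0, -0.0039, 0, 0, 1.36, 0.2, 0, 0, -0.0045, 0, 0, 1.53, 0.2, 0, 0, -0.0051, 0, 0, 1.7, 0.2, 0, 0, -0.0057, 0, 0, 1.87, 0.2, 0, 0, -0.0063, 0, 0, 2.04, 0.2]

```text
t: 23.12
tool_pos: [0.5802, -0.0724, 0.0701]
orientation: [3.016, -0.877, -0.003]
force: [-1.7, -0.2, 0.5]
opening: 0.0359
gripper_force: 40.0
```

>>> move_arm:
  deltas: [0, 0, 0, 0, 0, -0.17, 0.2, 0, 0, -0.0003, 0, 0, -0.34, 0.2, 0, 0, -0.0009, 0, 0, -0.51, 0.2, 0, 0, -0.0015, 0, 0, -0.68, 0.2, 0, 0, -0.0021, 0, 0, -0.85, 0.2, 0, 0, -0.0027, 0, 0, -1.02, 0.2, 0, 0, -0.0033, 0, 0, -1.19, 0.2, 0, 0, -0.0039, 0, 0, -1.36, 0.2, 0, 0, -0.0045, 0, 0, -1.53, 0.2, 0, 0, -0.0051, 0, 0, -1.7, 0.2, 0, 0, -0.0057, 0, 0, -1.87, 0.2, 0, 0, -0.0063, 0, 0, -2.04, 0.2]

```text
t: 24.62
tool_pos: [0.5812, -0.0723, 0.0774]
orientation: [2.314, 2.124, 0.0]
force: [-0.5, -0.4, -0.3]
opening: 0.0357
gripper_force: 40.0
```

```bash
python3 -c "
from h import *
st()
im,d,X=cam('scene'); caps(X,im)"
```

```text
{'t': 24.625, 'q': [-0.2112, 0.1795, 1.6587, 0.0, 1.3031, -0.1259], 'tool_pos': [0.5812, -0.0723, 0.0774], 'orientation': [2.3141, 2.1245, 0.0003], 'force': [-0.5493, -0.4367, -0.3238], 'opening': 0.0357, 'gripper_force': 39.9902}
R
 [[ 0.085  0.996  0.   ]
 [ 0.996 -0.085 -0.   ]
 [-0.     0.    -1.   ]]
cap 213 [275. 224.] [580.9 -62.9] [36.8 16.7] 1.9 [0.092 0.111 0.124]
```

>>> move_arm:
  deltas: [0, 0, -0.025, 0, 0, 0, 0.2, 0, 0, -0.045, 0, 0, 0, 0.2, -0.03, -0.038, -0.045, 0, 0, 0, 0.2, -0.06, -0.075, -0.045, 0, 0, 0, 0.2, -0.0955, -0.1125, -0.045, 0, 0, 0, 0.2, -0.0955, -0.1125, -0.045, 0, 0, 0, 0.2, -0.0955, -0.1125, 0, 0, 0, 0, 0.2, -0.0955, -0.1125, 0.045, 0, 0, 0, 0.2, -0.0955, -0.1125, 0.067, 0, 0, 0, 0.2, -0.0955, -0.1125, 0.073, 0, 0, 0, 0.2, -0.0955, -0.1125, 0.073, 0, 0, 0, 0.2]

```text
t: 26.05
tool_pos: [0.4613, -0.1571, 0.0048]
orientation: [2.32, 2.118, 0.001]
force: [-0.2, -0.2, -0.5]
opening: 0.0357
gripper_force: 40.0
```

```bash
python3 -c "
from h import *
st()"
```

```text
{'t': 26.05, 'q': [-0.4336, 0.0146, 1.9808, 0.0001, 1.1455, -0.3426], 'tool_pos': [0.4613, -0.1571, 0.0048], 'orientation': [2.3198, 2.1176, 0.0006], 'force': [-0.1931, -0.1738, -0.4939], 'opening': 0.0357, 'gripper_force': 39.9926}
R
 [[ 0.091  0.996  0.001]
 [ 0.996 -0.091 -0.   ]
 [-0.     0.001 -1.   ]]
```

>>> move_arm:
  deltas: [0, 0, 0.005, 0, 0, 0, 0.2, 0, 0, 0.005, 0, 0, 0, 0.2, 0, 0, 0.005, 0, 0, 0, 0.5, 0, 0, 0.005, 0, 0, 0, 0.5, 0, 0, 0.005, 0, 0, 0, 0.5, 0, 0, -0.05, 0, 0, 0, 0.5, 0, 0, -0.11, 0, 0, 0, 0.5, 0, 0, -0.16, 0, 0, 0, 0.5, 0, 0, -0.16, 0, 0, 0, 0.5]

```text
t: 27.18
tool_pos: [0.4635, -0.1586, 0.1696]
orientation: [2.314, 2.112, 0.006]
force: [0.2, -0.1, 0.2]
opening: 0.0465
gripper_force: 0.0
```

```bash
cat >> h.py <<'E'
def look():
    im,d,X=cam("top"); caps(X,im,.01); h=cv2.cvtColor(im,cv2.COLOR_RGB2HSV).astype(int); H,S,V=h[...,0],h[...,1],h[...,2]; Z=X[...,2]
    for n,m in(("chip",(H>6)&(H<17)&(S>130)&(V>120)&(X[...,0]>.36)&(X[...,0]<.6)),("grip",(H>45)&(H<90)&(S>130)&(Z>.07)),("foot",(Z>.015)&(Z<.028)&(S<60)&(V>120)&(X[...,1]>.14)&(X[...,0]>.56))):
        k,l,s,c=cv2.connectedComponentsWithStats(m.astype(np.uint8))
        for i in range(1,k):
            if s[i,4]>7:
                P=X[l==i]; P=P[~np.isnan(P[:,0])]; r=cv2.minAreaRect((P[:,:2]*1000).astype(np.float32)); print(n,s[i,4],c[i].round(),np.round(r[0],1),np.round(r[1],1),round(r[2],1),np.percentile(P[:,2],[5,50,95]).round(3))
    return im,d,X
E
python3 -c "
from h import *
st(); im,d,X=look(); save(im,'t5.png')
print('plate',np.nanmedian(X[325:335,290:380,2]))
go(633,218,150,84.5)"
```

```text
{'t': 27.175, 'q': [-0.4344, -0.1675, 1.8339, -0.0, 1.4657, -0.3434], 'tool_pos': [0.4635, -0.1586, 0.1696], 'orientation': [2.3138, 2.1122, 0.0057], 'force': [0.2149, -0.0597, 0.177], 'opening': 0.0465, 'gripper_force': 0.0}
R
 [[ 0.091  0.996  0.009]
 [ 0.996 -0.091 -0.004]
 [-0.003  0.009 -1.   ]]
cap 70 [357. 149.] [758.7 -37.8] [32.5  5.8] 3.0 [0.018 0.026 0.03 ]
cap 211 [429. 316.] [ 461.4 -157.4] [33.6 32.4] 88.9 [0.03  0.044 0.047]
chip 761 [477. 244.] [ 584.  -233.9] [88.3 31.3] 88.7 [0.048 0.051 0.054]
chip 75 [301. 295.] [502.4  63.9] [12.5 16.2] 74.9 [0.066 0.069 0.071]
chip 78 [369. 299.] [493.4 -50. ] [12.8 16.6] 44.7 [0.066 0.069 0.071]
chip 73 [341. 311.] [473.9  -1.5] [11.8 15.2] 89.7 [0.066 0.068 0.072]
grip 394 [208. 219.] [631.7 217.7] [20.6 49.6] 85.4 [0.076 0.083 0.086]
foot 427 [216. 224.] [633.  218.2] [35.4 85.7] 84.9 [0.022 0.025 0.027]
plate 0.06069304096639594
d [0.3899 0.1361 0.0165] rot [ 0.0023  0.005  -1.5658] q6 -0.34
```

>>> move_arm:
  deltas: [0.05, 0.018, 0, 0, 0, -0.18, 0.55, 0.1, 0.035, 0, 0, 0, -0.36, 0.55, 0.15, 0.053, 0, 0, 0, -0.54, 0.55, 0.2, 0.07, 0, 0, 0, -0.72, 0.55, 0.25, 0.088, 0, 0, 0, -0.9, 0.55, 0.3, 0.105, 0, 0, 0, -1.08, 0.55, 0.35, 0.123, 0, 0, 0, -1.26, 0.55, 0.39, 0.136, 0, 0, 0, -1.44, 0.55, 0.39, 0.136, 0, 0, 0, -1.566, 0.55, 0.39, 0.136, 0.03, 0, 0, -1.566, 0.55, 0.39, 0.136, 0.03, 0, 0, -1.566, 0.55, 0.39, 0.136, 0.03, 0, 0, -1.566, 0.55]

```text
t: 28.72
tool_pos: [0.6307, 0.2186, 0.1334]
orientation: [-0.151, -3.136, 0.001]
force: [0.7, 0.1, 0.6]
opening: 0.0512
gripper_force: 0.0
```

```bash
python3 -c "
from h import *
st(); im,d,X=cam('wrist'); save(im,'w6.png')
h=cv2.cvtColor(im,cv2.COLOR_RGB2HSV).astype(int); m=(h[...,0]>45)&(h[...,0]<90)&(h[...,1]>130)&(X[...,2]>.078)
r=cv2.minAreaRect((X[m][:,:2]*1000).astype(np.float32)); print(r, np.median(X[m][:,2]))
go(632.5,218,20,84.9); im,d,X=look()"
```

```text
{'t': 28.725, 'q': [0.2568, 0.3474, 1.3545, -0.0, 1.4414, -1.2178], 'tool_pos': [0.6307, 0.2186, 0.1334], 'orientation': [-0.151, -3.1362, 0.0009], 'force': [0.7062, 0.0503, 0.5948], 'opening': 0.0512, 'gripper_force': 0.0}
R
 [[-0.995  0.096 -0.002]
 [ 0.096  0.995 -0.   ]
 [ 0.002 -0.001 -1.   ]]
((632.6937866210938, 220.373291015625), (20.60598373413086, 50.29568099975586), 85.16316223144531) 0.08363262659247325
d [-0.0012 -0.0006  0.1145] rot [ 0.0001  0.0001 -0.0072] q6 -1.22
cap 68 [357. 149.] [759.  -37.7] [32.4  5.9] 3.2 [0.019 0.027 0.03 ]
cap 242 [430. 316.] [ 461.5 -157.3] [33.8 32.3] 85.9 [0.032 0.044 0.047]
cap 257 [465. 318.] [ 457.1 -217.2] [33.5 32.3] 87.0 [0.031 0.044 0.047]
chip 13 [455. 235.] [ 599.  -202.6] [ 2. 17.] 0.1 [0.05  0.051 0.054]
chip 896 [477. 249.] [ 580.1 -233.2] [87.2 46.8] 83.6 [0.048 0.051 0.054]
chip 8 [472. 242.] [ 587.4 -229.9] [3.9 6.8] 3.0 [0.048 0.051 0.053]
chip 74 [301. 295.] [502.5  64. ] [12.6 15.9] 71.6 [0.066 0.069 0.072]
chip 76 [369. 299.] [493.5 -50. ] [12.  16.7] 51.3 [0.066 0.069 0.071]
chip 73 [341. 311.] [473.9  -1.5] [11.8 15.3] 89.3 [0.066 0.069 0.072]
foot 74 [215. 243.] [595.3 216.2] [21.5 10.7] 88.2 [0.023 0.025 0.028]
```

View pics/w6.png

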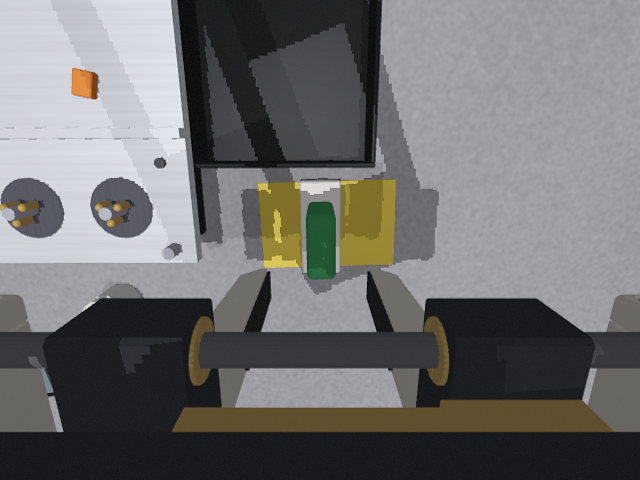

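Grip (320,240) lies between the open fingers; both caps are in the bin. Descend and grip.

>>> move_arm:
  deltas: [-0.0015, 0, 0.04, 0, 0, -0.007, 0.55, -0.0015, 0, 0.08, 0, 0, -0.007, 0.55, -0.0015, 0, 0.1, 0, 0, -0.007, 0.55, -0.0015, 0, 0.111, 0, 0, -0.007, 0.55, -0.0015, 0, 0.111, 0, 0, -0.007, 0.55, -0.0015, 0, 0.111, 0, 0, -0.007, 0.2, -0.0015, 0, 0.111, 0, 0, -0.007, 0.1, -0.0015, 0, 0.111, 0, 0, -0.007, 0.1, -0.0015, 0, 0.111, 0, 0, -0.007, 0.1, -0.0015, 0, 0.111, 0, 0, -0.007, 0.1]
  squeeze: 55

```text
t: 30.08
tool_pos: [0.633, 0.2189, 0.0236]
orientation: [0.139, 3.138, 0.0]
force: [-0.4, 1.2, 3.0]
opening: 0.0219
gripper_force: 55.0
```

```bash
python3 -c "
from h import *
st()"
```

```text
{'t': 30.075, 'q': [0.2563, 0.4484, 1.4352, 0.0, 1.2574, -1.2258], 'tool_pos': [0.633, 0.2189, 0.0236], 'orientation': [0.1393, 3.1379, 0.0004], 'force': [-0.4379, 1.1925, 2.9583], 'opening': 0.0219, 'gripper_force': 55.0006}
R
 [[-0.996  0.089  0.001]
 [ 0.089  0.996  0.   ]
 [-0.001  0.    -1.   ]]
```

>>> move_arm:
  deltas: [0, 0, -0.03, 0, 0, 0, 0.1, 0, 0, -0.07, 0, 0, 0, 0.1, 0, 0, -0.102, 0, 0, 0, 0.1, 0, 0, -0.102, 0, 0, 0, 0.1]

```text
t: 30.58
tool_pos: [0.635, 0.2192, 0.1284]
orientation: [0.139, 3.133, 0.003]
force: [0.9, -0.4, -1.9]
opening: 0.0217
gripper_force: 55.0
```

```bash
python3 -c "
from h import *
st(); p=ch(0,-95); print(p); go(*p,125,84.8)"
```

```text
{'t': 30.575, 'q': [0.2562, 0.3539, 1.3559, -0.0001, 1.426, -1.2257], 'tool_pos': [0.635, 0.2192, 0.1284], 'orientation': [0.1392, 3.1329, 0.0026], 'force': [0.8839, -0.4093, -1.8761], 'opening': 0.0217, 'gripper_force': 54.9992}
R
 [[-0.996  0.089  0.006]
 [ 0.089  0.996  0.001]
 [-0.006  0.002 -1.   ]]
[467.28990488 -88.20901787]
d [ 0.1397 -0.3211  0.002 ] rot [0.0019 0.0056 0.0019] q6 -1.23
```

>>> move_arm:
  deltas: [0.023, -0.053, 0, 0, 0, 0, 0.1, 0.046, -0.107, 0, 0, 0, 0, 0.1, 0.069, -0.16, 0, 0, 0, 0, 0.1, 0.092, -0.214, 0, 0, 0, 0, 0.1, 0.115, -0.268, 0, 0, 0, 0, 0.1, 0.138, -0.321, 0, 0, 0, 0, 0.1, 0.138, -0.321, 0, 0, 0, 0, 0.1, 0.138, -0.321, 0, 0, 0, 0, 0.1, 0.138, -0.321, 0.02, 0, 0, 0, 0.1, 0.138, -0.321, 0.02, 0, 0, 0, 0.1]

```text
t: 31.82
tool_pos: [0.4656, -0.087, 0.1028]
orientation: [-0.136, -3.134, -0.002]
force: [0.3, 1.7, -1.3]
opening: 0.0219
gripper_force: 55.0
```

```bash
python3 -c "
from h import *
st(); p=ch(0,-95); print(p); go(*p,82,84.8)
im,d,X=cam('wrist'); h=cv2.cvtColor(im,cv2.COLOR_RGB2HSV).astype(int)
m=(X[...,2]>.095)&(X[...,2]<.12)&(h[...,1]<60)&(h[...,2]>120); 
im,d,X=cam('scene'); save(cv2.resize(im[130:310,160:400],(800,600)),'s7.png')"
```

```text
{'t': 31.825, 'q': [-0.2933, -0.1455, 1.9388, 0.0003, 1.3527, -1.7773], 'tool_pos': [0.4656, -0.087, 0.1028], 'orientation': [-0.1362, -3.1345, -0.0022], 'force': [0.3018, 1.6599, -1.3265], 'opening': 0.0219, 'gripper_force': 54.9992}
R
 [[-0.996  0.087 -0.004]
 [ 0.087  0.996  0.002]
 [ 0.004  0.001 -1.   ]]
[467.28990488 -88.20901787]
d [-0.0018 -0.0011  0.0208] rot [ 0.0012 -0.0042  0.0039] q6 -1.78
```

View pics/s7.png

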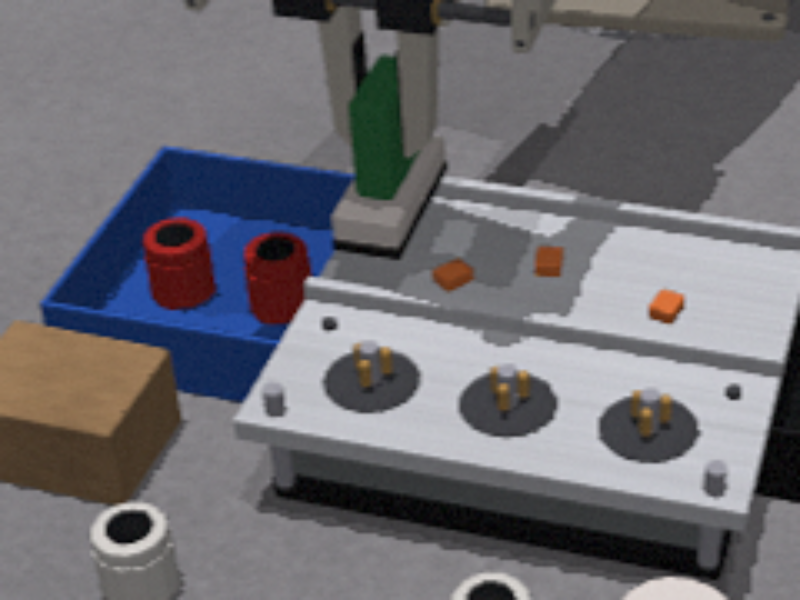

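Scraper is held upright above the channel's blue-bin end; chips ahead at (453,272), (550,260), (667,305). Lower.

>>> move_arm:
  deltas: [-0.0015, -0.001, 0.01, 0, 0, 0.003, 0.1, -0.0015, -0.001, 0.018, 0, 0, 0.003, 0.1, -0.0015, -0.001, 0.0195, 0, 0, 0.003, 0.1, -0.0015, -0.001, 0.0205, 0, 0, 0.003, 0.1, -0.0015, -0.001, 0.021, 0, 0, 0.003, 0.1, -0.0015, -0.001, 0.021, 0, 0, 0.003, 0.1]

```text
t: 32.67
tool_pos: [0.4684, -0.09, 0.0843]
orientation: [0.144, 3.138, -0.0]
force: [-0.4, 0.5, -2.3]
opening: 0.0217
gripper_force: 55.0
```

```bash
python3 -c "
from h import *
st(); p=ch(0,-95); print(p); go(*ch(0,125),82,84.8)"
```

```text
{'t': 32.675, 'q': [-0.2974, -0.1219, 1.9528, -0.0, 1.3103, -1.7763], 'tool_pos': [0.4684, -0.09, 0.0843], 'orientation': [0.1442, 3.1379, -0.0002], 'force': [-0.4004, 0.5219, -2.3018], 'opening': 0.0217, 'gripper_force': 54.9992}
R
 [[-0.996  0.092  0.   ]
 [ 0.092  0.996 -0.   ]
 [-0.    -0.    -1.   ]]
[467.28990488 -88.20901787]
d [0.0015 0.2217 0.0023] rot [-0.0001  0.0003 -0.0011] q6 -1.78
```

>>> move_arm:
  deltas: [0.0005, 0, 0.0015, 0, 0, 0, 0.1, 0.0005, 0, 0.0025, 0, 0, 0, 0.1, 0.0005, 0, 0.003, 0, 0, 0, 0.1, 0.0005, 0, 0.003, 0, 0, 0, 0.1]

```text
t: 33.17
tool_pos: [0.4677, -0.0899, 0.0811]
orientation: [-0.144, -3.138, 0.0]
force: [0.7, -0.3, -2.3]
opening: 0.0214
gripper_force: 55.0
```

```bash
python3 -c "
from h import *
st(); go(*ch(0,125),82,84.8)"
```

```text
{'t': 33.175, 'q': [-0.2975, -0.1196, 1.957, -0.0, 1.3043, -1.7765], 'tool_pos': [0.4677, -0.0899, 0.0811], 'orientation': [-0.1441, -3.1382, 0.0], 'force': [0.6862, -0.2671, -2.3282], 'opening': 0.0214, 'gripper_force': 54.999}
R
 [[-0.996  0.092 -0.   ]
 [ 0.092  0.996  0.   ]
 [ 0.    -0.    -1.   ]]
d [ 0.0008  0.2216 -0.0009] rot [-0.     -0.0001 -0.001 ] q6 -1.78
```

>>> move_arm:
  deltas: [0, 0.01, 0, 0, 0, 0, 0.1, 0, 0.02, 0, 0, 0, 0, 0.1, 0, 0.03, 0, 0, 0, 0, 0.1, 0, 0.04, 0, 0, 0, 0, 0.1, 0, 0.05, 0, 0, 0, 0, 0.1, 0, 0.06, 0, 0, 0, 0, 0.1, 0, 0.07, 0, 0, 0, 0, 0.1, 0, 0.08, 0, 0, 0, 0, 0.1, 0, 0.09, 0, 0, 0, 0, 0.1, 0, 0.1, 0, 0, 0, 0, 0.1, 0, 0.11, 0, 0, 0, 0, 0.1, 0, 0.12, 0, 0, 0, 0, 0.1]

```text
t: 34.67
tool_pos: [0.4788, 0.0303, 0.0811]
orientation: [0.144, 3.138, -0.0]
force: [0.9, 0.5, -0.6]
opening: 0.0221
gripper_force: 55.0
```

```bash
python3 -c "
from h import *
st(); go(*ch(0,125),81,84.8); im,d,X=cam('scene'); save(cv2.resize(im[150:300,240:440],(800,600)),'s8.png')"
```

```text
{'t': 34.675, 'q': [-0.0437, -0.1097, 1.9478, -0.0, 1.3035, -1.5227], 'tool_pos': [0.4788, 0.0303, 0.0811], 'orientation': [0.1441, 3.1383, -0.0], 'force': [0.8713, 0.5122, -0.5914], 'opening': 0.0221, 'gripper_force': 54.9991}
R
 [[-0.996  0.092  0.   ]
 [ 0.092  0.996 -0.   ]
 [-0.    -0.    -1.   ]]
d [9.000e-04 1.009e-01 1.000e-04] rot [-0.     0.    -0.001] q6 -1.52
```

View pics/s8.png

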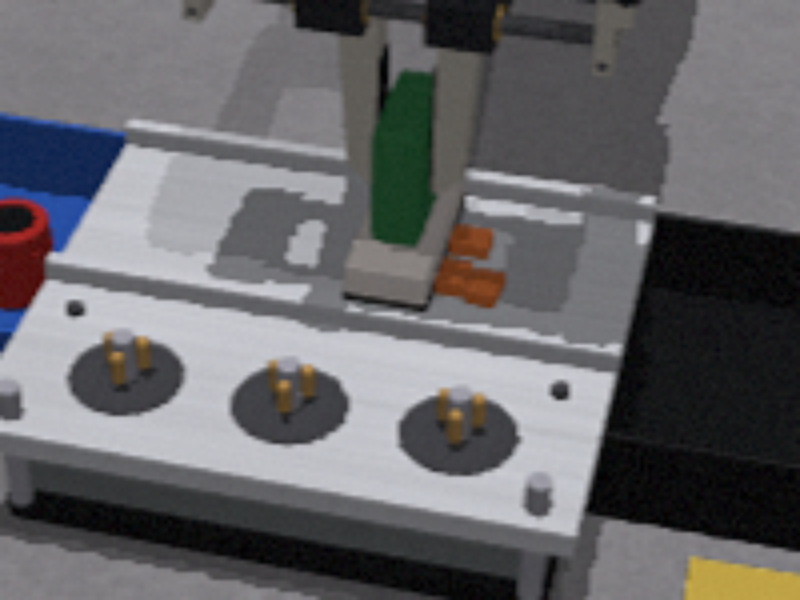

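All three chips are ahead of the foot. Continue over the end.

>>> move_arm:
  deltas: [0, 0.01, 0, 0, 0, 0, 0.1, 0, 0.02, 0, 0, 0, 0, 0.1, 0, 0.03, 0, 0, 0, 0, 0.1, 0, 0.04, 0, 0, 0, 0, 0.1, 0, 0.05, 0, 0, 0, 0, 0.1, 0, 0.06, 0, 0, 0, 0, 0.1, 0, 0.07, 0, 0, 0, 0, 0.1, 0, 0.08, 0, 0, 0, 0, 0.1, 0, 0.09, 0, 0, 0, 0, 0.1, 0, 0.098, 0, 0, 0, 0, 0.1, 0, 0.104, 0, 0, 0, 0, 0.1, 0, 0.104, 0, 0, 0, 0, 0.1]

```text
t: 36.22
tool_pos: [0.4883, 0.1335, 0.0811]
orientation: [-0.143, -3.138, 0.0]
force: [0.0, -0.9, -1.9]
opening: 0.0218
gripper_force: 55.0
```

>>> move_arm:
  deltas: [0, 0, -0.02, 0, 0, 0, 0.1, 0, 0, -0.045, 0, 0, 0, 0.1, 0, 0, -0.045, 0, 0, 0, 0.1]

```text
t: 36.6
tool_pos: [0.4901, 0.1332, 0.1283]
orientation: [0.144, 3.134, 0.001]
force: [-0.2, -0.0, -1.7]
opening: 0.0218
gripper_force: 55.0
```

```bash
python3 -c "
from h import *
st(); im,d,X=cam('scene'); save(cv2.resize(im[150:300,280:500],(800,545)),'s9.png')
for c in ('scene','top'):
    im,d,X=cam(c); h=cv2.cvtColor(im,cv2.COLOR_RGB2HSV).astype(int); m=(h[...,0]>6)&(h[...,0]<17)&(h[...,1]>130)&(h[...,2]>60)&(X[...,0]>.38)&(X[...,0]<.6)&(abs(X[...,1])<.3)&(X[...,1]>-.18)
    k,l,s,cc=cv2.connectedComponentsWithStats(m.astype(np.uint8))
    for i in range(1,k):
        if s[i,4]>5: print(c,s[i,4],cc[i].round(),np.median(X[l==i],0).round(3))
M=np.array([635.4,225.6]); go(*M,128,84.9)"
```

```text
{'t': 36.6, 'q': [0.1645, -0.0812, 1.8316, -0.0001, 1.3868, -1.3141], 'tool_pos': [0.4901, 0.1332, 0.1283], 'orientation': [0.1444, 3.1339, 0.0013], 'force': [-0.172, -0.0396, -1.6833], 'opening': 0.0218, 'gripper_force': 54.9991}
R
 [[-0.996  0.092  0.004]
 [ 0.092  0.996  0.001]
 [-0.004  0.001 -1.   ]]
scene 83 [411. 243.] [0.483 0.158 0.011]
scene 61 [400. 251.] [0.511 0.141 0.015]
scene 79 [411. 254.] [0.513 0.159 0.01 ]
d [-0.1386  0.1058 -0.0033] rot [-0.0004 -0.0013 -0.003 ] q6 -1.31
```

View pics/s9.png

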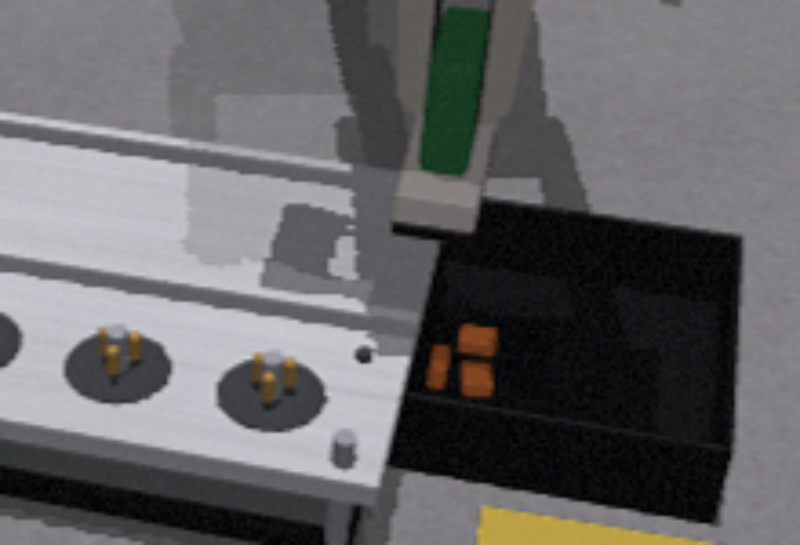

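Three chips lie in the black bin (480,360). Now back to the mat; measure the bare mat first.

```bash
python3 -c "
from h import *
for c in('top','scene'):
    im,d,X=cam(c); h=cv2.cvtColor(im,cv2.COLOR_RGB2HSV).astype(int); m=(h[...,0]>20)&(h[...,0]<32)&(h[...,1]>130)&(X[...,2]<.012)&(X[...,1]>.1)
    k,l,s,cc=cv2.connectedComponentsWithStats(m.astype(np.uint8)); i=1+s[1:,4].argmax()
    print(c,s[i,4],cv2.minAreaRect((X[l==i][:,:2]*1000).astype(np.float32)))
st(); go(635.4,225.6,128,84.9)"
```

```text
top 3352 ((635.5337524414062, 225.8763427734375), (131.1732177734375, 86.3033676147461), 86.14572143554688)
scene 3398 ((635.6527709960938, 226.722900390625), (129.7164764404297, 87.9367446899414), 86.57073974609375)
{'t': 36.85, 'q': [0.1648, -0.0784, 1.8356, -0.0001, 1.3865, -1.3141], 'tool_pos': [0.4874, 0.1329, 0.1247], 'orientation': [-0.1441, -3.1362, 0.0008], 'force': [0.474, 0.1325, -2.1893], 'opening': 0.0217, 'gripper_force': 54.9992}
R
 [[-0.996  0.092 -0.002]
 [ 0.092  0.996 -0.   ]
 [ 0.002 -0.001 -1.   ]]
d [-0.1389  0.1058 -0.0037] rot [-0.0006 -0.0021 -0.0028] q6 -1.31
```

>>> move_arm:
  deltas: [-0.035, 0.0265, 0, 0, 0, 0, 0.1, -0.07, 0.053, 0, 0, 0, 0, 0.1, -0.105, 0.08, 0, 0, 0, 0, 0.1, -0.139, 0.106, 0, 0, 0, -0.003, 0.1, -0.139, 0.106, 0, 0, 0, -0.003, 0.1, -0.139, 0.106, 0, 0, 0, -0.003, 0.1, -0.139, 0.106, 0.04, 0, 0, -0.003, 0.1, -0.139, 0.106, 0.07, 0, 0, -0.003, 0.1, -0.139, 0.106, 0.085, 0, 0, -0.003, 0.1, -0.139, 0.106, 0.09, 0, 0, -0.003, 0.1, -0.139, 0.106, 0.09, 0, 0, -0.003, 0.1]

```text
t: 38.22
tool_pos: [0.6369, 0.226, 0.0372]
orientation: [0.14, 3.137, 0.001]
force: [0.1, 0.1, -2.0]
opening: 0.0215
gripper_force: 55.0
```

```bash
python3 -c "
from h import *
st(); go(635.5,226,24,84.9)"
```

```text
{'t': 38.225, 'q': [0.2651, 0.448, 1.4089, 0.0, 1.2834, -1.2167], 'tool_pos': [0.6369, 0.226, 0.0372], 'orientation': [0.1397, 3.1372, 0.0006], 'force': [0.1088, 0.0671, -2.0434], 'opening': 0.0215, 'gripper_force': 54.999}
R
 [[-0.996  0.089  0.001]
 [ 0.089  0.996  0.   ]
 [-0.001  0.    -1.   ]]
d [ 0.0015 -0.0001  0.0132] rot [0.0005 0.0012 0.    ] q6 -1.22
```

>>> move_arm:
  deltas: [0.001, 0, 0.006, 0, 0, 0, 0.1, 0.001, 0, 0.01, 0, 0, 0, 0.1, 0.001, 0, 0.012, 0, 0, 0, 0.1, 0.001, 0, 0.013, 0, 0, 0, 0.1, 0.001, 0, 0.0135, 0, 0, 0, 0.1, 0.001, 0, 0.0135, 0, 0, 0, 0.1]

```text
t: 38.98
tool_pos: [0.6358, 0.2263, 0.0236]
orientation: [0.139, 3.138, 0.0]
force: [-3.7, -0.3, 5.5]
opening: 0.0214
gripper_force: 55.0
```

Contact on the mat. Release and withdraw.

>>> move_arm:
  deltas: [0, 0, -0.0005, 0, 0, 0, 0.1, 0, 0, -0.0005, 0, 0, 0, 0.45, 0, 0, -0.0005, 0, 0, 0, 0.5, 0, 0, -0.0005, 0, 0, 0, 0.5, 0, 0, -0.03, 0, 0, 0, 0.5, 0, 0, -0.07, 0, 0, 0, 0.5, 0, 0, -0.12, 0, 0, 0, 0.5, 0.05, -0.02, -0.16, 0, 0, 0, 0.5, 0.1, -0.06, -0.16, 0, 0, 0, 0.5, 0.15, -0.1, -0.16, 0, 0, 0, 0.5, 0.2, -0.14, -0.16, 0, 0, 0, 0.5, 0.2, -0.14, -0.16, 0, 0, 0, 0.5]

```text
t: 40.48
tool_pos: [0.4208, 0.103, 0.1819]
orientation: [-0.141, -3.138, 0.001]
force: [0.2, 0.8, 0.2]
opening: 0.0466
gripper_force: 0.0
```

```bash
python3 -c "
from h import *
st(); im,d,X=look(); im,d,X=cam('scene'); save(im,'s10.png')"
```

```text
{'t': 40.475, 'q': [0.1218, -0.3295, 1.9467, -0.0003, 1.5251, -1.3589], 'tool_pos': [0.4208, 0.103, 0.1819], 'orientation': [-0.1413, -3.1378, 0.0007], 'force': [0.1627, 0.8453, 0.1857], 'opening': 0.0466, 'gripper_force': 0.0}
R
 [[-0.996  0.09  -0.001]
 [ 0.09   0.996 -0.   ]
 [ 0.001 -0.    -1.   ]]
cap 68 [357. 149.] [758.8 -37.9] [31.6  5.9] 2.9 [0.019 0.027 0.03 ]
cap 239 [430. 316.] [ 461.4 -157.1] [34.  32.4] 87.3 [0.032 0.045 0.048]
cap 257 [465. 318.] [ 457.1 -217.2] [33.  32.4] 85.8 [0.031 0.044 0.047]
chip 15 [472. 236.] [ 597.1 -231. ] [5.1 9.5] 4.7 [0.049 0.05  0.053]
chip 705 [479. 250.] [ 577.3 -233.6] [88.  44.9] 88.7 [0.048 0.051 0.054]
chip 9 [468. 238.] [ 594.2 -222.6] [3.4 5.6] 1.4 [0.048 0.05  0.053]
chip 73 [250. 292.] [508.7 157.6] [13. 16.] 88.9 [0.01  0.013 0.015]
chip 40 [260. 293.] [505.  138.4] [ 7.3 15.9] 89.2 [0.015 0.019 0.021]
chip 43 [250. 307.] [480.5 157.5] [15.9  8.8] 88.5 [0.01  0.012 0.015]
grip 393 [204. 218.] [634. 224.] [21.  49.6] 85.9 [0.075 0.083 0.086]
foot 405 [212. 223.] [635.4 224.7] [35.6 85.5] 85.2 [0.023 0.025 0.028]
```

View pics/s10.png

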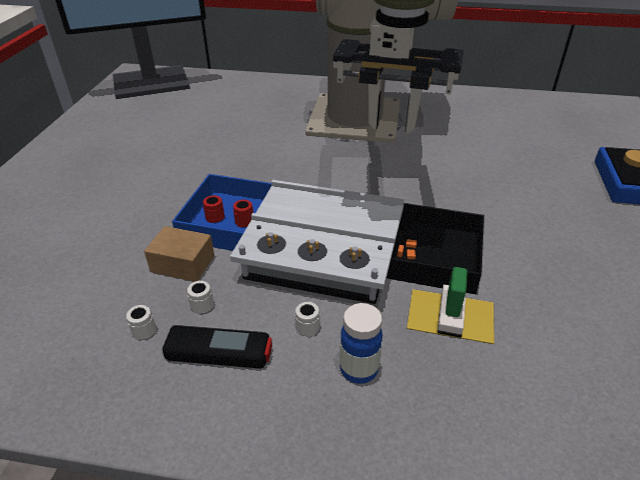

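Everything is in place: both caps in the blue bin (213,209 / 243,213), chips in the black bin (408,250), scraper upright mid-mat (453,305), nothing else moved.

```bash
python3 -c "
from plant import robot
print(robot.close_job())"
```

```text
the job is handed in; nothing more can be done
None
```

The job is handed in at about 40 s: both caps are off and in the blue bin, all three chips are in the black bin, the scraper stands upright mid-mat, and the carton, jar and scanner were not touched.

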